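# Set two engraved trophies out on the crowded display board

## Task

Both trophies on the counter are back from the engraver: stand the two-handled cup in the empty place in the back row of the display board and the wooden shield in the empty place in the front row. They must stand upright in line with their rows, square to the board, with their engraved plates facing the customers' edge (the one with the ticket rail). Set them down without dropping them, and do not touch or shift any other goods, nor let the trophies touch anything that stands there.

Things in the scene. Friction and masses are not known exactly. Their poses are not given: they have to be found in the camera images.
- board: fixed dark wooden slab on the counter, 260 mm deep (x), 440 long (y), 20 thick; origin: centre of its underside. Its +x edge, with aluminium ticket rail, is the customers' front; the edge nearer the robot is the back. Goods stand in a back row at x = -70 mm and a front row at x = +70 mm, three things in each, and in each row one gap, in the row or at its end, wide enough for one more; where it is varies
- board_front (a point): middle of the display board's front (customers') edge, on its top: 130 mm along the board's x from its origin, 20 mm up
- cup: two-handled brass cup on a black plinth, loose, 0.45 kg, 170 mm tall. Origin: centre of its underside. Plinth 70 x 70 mm, 42 high, engraved plate on its +x face. Open bowl, wall 3 mm: a round band of 60 mm outside diameter, 132 to 170 mm up. Handles along +y and -y reach 49 mm from the axis, 111 to 169 mm up; grip the bowl along x, about 155 mm up
- shield: wooden shield award, loose, 0.35 kg, 130 mm tall. Origin: centre of its underside. Base 50 mm (x) by 90 (y), 24 high, carrying an upright board 80 mm wide (y) and 20 thick (x = -10 to 10 mm), straight-sided from 78 to 130 mm up. Brass face and engraved plate on its +x side (a thin look-only facing). Grip the board by its thickness, along x, about 112 mm up
- ball_trophy: bystander in the back row: brass ball on a short column, marble base 60 x 60 mm, 110 mm tall; origin at the centre of its underside; loose
- small_cup: bystander in the back row: small plain steel cup without handles on a round black base of 60 mm diameter, 108 mm tall; origin at the centre of its underside; loose
- glass_award: bystander in the back row: upright pointed glass block on a black base 50 mm (x) by 62 mm (y), 111 mm tall; origin at the centre of its underside; loose
- mounted_ball: bystander in the front row: cricket ball of 71 mm diameter on a round wooden stand, 94 mm tall; origin at the centre of its underside; loose
- medal_block: bystander in the front row: upright wooden block with a round medal, base 46 mm (x) by 64 mm (y), 80 mm tall; origin at the centre of its underside; loose
- star_award: bystander in the front row: steel star on a marble base 56 x 56 mm, 87 mm tall; origin at the centre of its underside; loose
- tape_dispenser: bystander on the counter: black tape dispenser 60 mm (x) by 150 mm (y), 84 mm tall, heavy; origin at the centre of its underside; loose
- card_terminal: bystander on the counter: flat grey card terminal 165 mm (x) by 76 mm (y), 40 mm tall; origin at the centre of its underside; loose
Mind the look-alikes: they are no part of the job. What is shaped like the shield but orange is not meant.

How it is judged:
By the outcome, as a careful person would: the job done as asked, in the order asked, and still so for the second after the job is handed in, with the robot touching nothing.
It also fails if it takes over 70 s, if anything falls off the work surface, if the arm or the gripper's body presses on something with over 40 N, if the wrist force passes 120 N, or if a joint passes its speed limit or range.

## Robot

A 6-joint arm with a two-finger parallel gripper is mounted at the origin on the work surface. World frame = base frame: x ahead of the robot, y to its left, z up, the work surface at z = 0. Lengths are in m, angles in rad, forces in N, time in s.
With the tool pointing down it reaches from about 0.425 to 0.95 m from the base axis. Payload 3.5 kg.
Tool frame: the origin (TCP) lies midway between the tips of the shut fingers; the grasp point (between the pads) lies ctrl.grasp_offset behind it (ctrl.grasp_offset is the distance from the TCP to the grasp point, in m); x points along the fingers, y is the direction in which the jaws open and shut, and the axes are right-handed (so a half turn about x gives the same grasp; the last joint's range is limited). The gripper opens to 85 mm and grips with 20 to 120 N. Pads are 22 mm wide; open, the fingers measure 114 mm over their backs; the gripper's body (76 mm by 85 mm) begins 54 mm behind the grasp point. The pads swing forward as they close: fully open they stand 13 mm farther back than shut.
Start: joints at [0.962, 0.286, 1.577, -0, 1.279, -0.15], TCP at [0.299, 0.605, 0.231] pointing down, gripper open.
Joint ranges: [-2.77, 2.77], [-0.9, 2.22], [0.21, 2.48], [-1.53, 4.67], [0.24, 2.81], [-2.84, 2.84]. Speed limits (rad/s): [2.79, 2.79, 3.14, 3.14, 3.14, 3.14].

## Interface

Orientations are given as a unit quaternion [x, y, z, w].
In Python, from plant import readout, read_camera, sign_off, ctrl gives the robot as it stands.
- The arm moves only by the tool drive_tool, never from a script. Its argument "steps" is a list of rows, each a list of 5 numbers: the shift along the tool's x, y, z in cm, then the turn about the tool's x in degrees, then the opening, from 0 (shut) to 1 (fully open). A call has 1 to 10 rows; each row shifts and turns the commanded pose from where the row before left it, along the tool's axes as they then stand; what a row does not reach is not made up. A row lasts 1/10 s, in which the tool goes at most 50 mm and 8.59 degrees, less where a joint would pass 70% of its speed; a pose out of reach is approached as far as the arm can. A call is refused whole if a number of a shift passes 5 or a number of a turn 8.59, either way. A call with a gripper value outside its range is refused whole. The fingers move at their own pace and stop on an object; "force" is the grip in N (left out, the last holds). Time passes only in rows, so rows that do not move let the fingers close. It gives the time, the measured TCP pose, the force and the opening at its end, in the units of the state.
- readout.get_state(): the state, without advancing time (a new reading comes with each control period).
- read_camera(name): name is "scene" or "top" or "wrist"; returns a dict with "frame" (384x512x3 uint8, red, green, blue), "vertical_fov" (degrees; the focal length in pixels is half the picture's height over the tangent of half this angle, whatever the lens; pixels are square), "cx", "cy" (the principal point, pixels), "k1" (the pictures are not rectified: a ray, as slopes to the right and down, at radius r is drawn at 1 + k1 r^2 times it, then the intrinsics apply), "eye" and "orientation" of the camera in the world. Camera axes: x right, y up, looking along -z (the intrinsics and any distortion apply to the point x, -y, -z); pixel columns grow to the right and rows downward; lengths in m; the calibration is good to about 2 mm. A picture is of the moment at which its call begins. There is no depth.
- sign_off(): hands the job in, once; it reports no verdict.
The state is a dict: "time": time; "qpos": joint angles; "dq": joint speeds; "joint_efforts": joint torques, N m; "eef_pos": TCP position; "tcp_rot": TCP orientation; "contact_force": force on the tool from outside, world axes, zero at the start; "wrist_torque": the same for the moment, N m; "opening": opening from 0.0 (shut) to 1.0 (fully open).
Only numpy, scipy, OpenCV 4.12 (cv2) and the standard library are available. Lean on these libraries where they do the work, as an engineer would, in place of code of your own. Each camera call takes 0.05 s, during which the arm holds its last target. There are 200 camera calls.

## Working session

There is one attempt and no reset: what is moved stays moved. The work goes in short steps, Python scripts to look and compute and a tool call to move; the robot and the scene stay as the last step left them, time stands still between calls to the robot, and variables do not carry over. Pictures are saved under pics/ and viewed, about 8 in all and at most 12, crops included, and the job is handed in when it is done.

Besides the shell and the picture viewer there is one more tool, called after "Request:" in YAML: its name, and indented under it one key for each argument. drive_tool: Moves the arm, as the interface text tells. Its arguments: {"type":"object","properties":{"steps":{"type":"array","items":{"type":"array","items":{"type":"number"}}},"force":{"type":"number"}},"required":["steps"]}

```bash
ls; mkdir -p pics
cat > h.py <<'E'
import numpy as np, cv2, json
from scipy.spatial.transform import Rotation as R
def grab(name):
    from plant import read_camera
    c=read_camera(name); cv2.imwrite(f'pics/{name}_raw.png',c['frame'][:,:,::-1])
    d={k:(np.array(v).tolist() if not np.isscalar(v) else float(v)) for k,v in c.items() if k!='frame'}
    json.dump(d,open(f'pics/{name}.json','w')); return c['frame'],d
def K(d):
    f=192/np.tan(np.radians(d['vertical_fov'])/2); return np.array([[f,0,d['cx']],[0,f,d['cy']],[0,0,1.]]),np.array([d['k1'],0,0,0.])
def ext(d):
    return R.from_quat(d['orientation']).as_matrix()@np.diag([1,-1,-1.]),np.array(d['eye'])
def load(name): return json.load(open(f'pics/{name}.json'))
def pix2z(d,uv,z):
    k,D=K(d); M,e=ext(d)
    p=cv2.undistortPoints(np.array(uv,float).reshape(-1,1,2),k,D)[:,0]
    r=np.c_[p,np.ones(len(p))]@M.T
    return e+r*((z-e[2])/r[:,2])[:,None]
def proj(d,P):
    k,D=K(d); M,e=ext(d); p=(np.atleast_2d(P)-e)@M
    return cv2.projectPoints(p,np.zeros(3),np.zeros(3),k,D)[0][:,0]
E
python3 - <<'E'
from h import *
from plant import readout,ctrl
for n in('top','scene','wrist'):
    f,d=grab(n); print(n,{k:np.round(v,3).tolist() for k,v in d.items()})
    cv2.imwrite(f'pics/{n}0.png',cv2.resize(f[:,:,::-1],(800,600),interpolation=cv2.INTER_CUBIC))
print(readout.get_state(),ctrl.grasp_offset)
E
```

```text
pics
top {'vertical_fov': 53.31, 'cx': 260.35, 'cy': 190.275, 'k1': -0.088, 'eye': [0.303, -0.107, 1.128], 'orientation': [0.04, -0.055, -0.704, 0.707]}
scene {'vertical_fov': 53.894, 'cx': 258.355, 'cy': 186.392, 'k1': -0.01, 'eye': [0.839, -0.623, 0.839], 'orientation': [0.312, 0.114, 0.298, 0.895]}
wrist {'vertical_fov': 59.876, 'cx': 254.717, 'cy': 190.749, 'k1': -0.054, 'eye': [0.225, 0.642, 0.373], 'orientation': [-0.139, -0.085, 0.521, 0.838]}
{'time': 0.15, 'qpos': array([ 9.61997978e-01,  2.87004552e-01,  1.57781218e+00,  1.96941460e-05,
        1.27864059e+00, -1.49992020e-01]), 'dq': array([ 0.00232063, -0.00060478, -0.00488926,  0.00048247, -0.00121845,
        0.0008538 ]), 'joint_efforts': array([ 1.14554794e-03, -4.06601322e+01, -2.93140590e+01, -1.12338246e-04,
        3.93853712e-03, -2.43353190e-05]), 'eef_pos': array([0.29861354, 0.60478912, 0.23025214]), 'tcp_rot': array([ 0.16018549,  0.6888318 , -0.16140531,  0.68833109]), 'contact_force': array([0.3196086 , 0.09048046, 0.3205311 ]), 'wrist_torque': array([-0.03316024,  0.02945967, -0.00509071]), 'opening': 1.0011851242508405} 0.0187
```

View pics/top0.png

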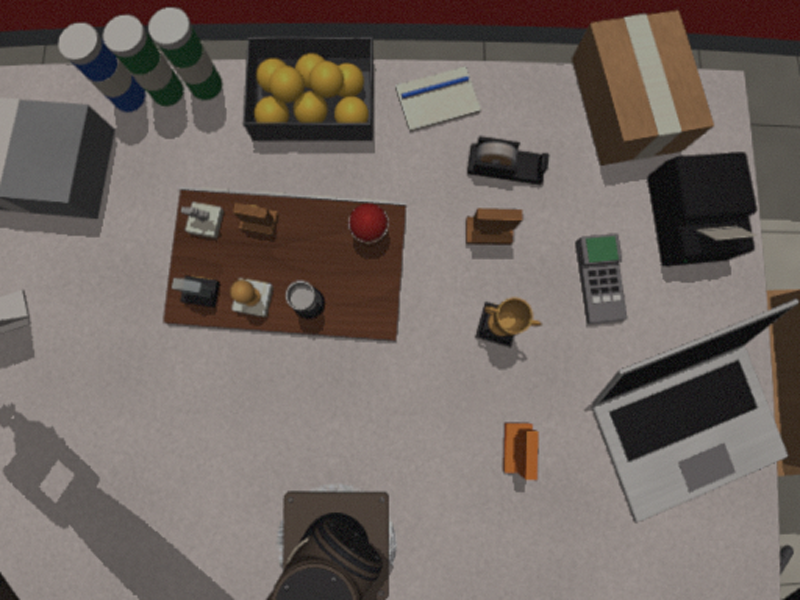

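View pics/scene0.png

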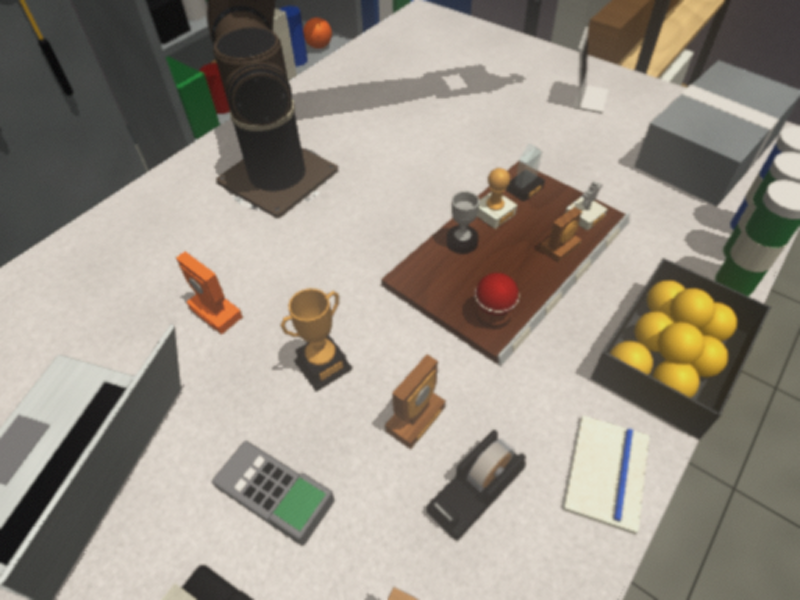

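Top view (800×600): the board spans (165–405, 190–340) with its rail at the top edge, which is world +x. The back row's gap is at the right end, about (370,310). The front row's gap is between the medal block (255,218) and the red ball (368,223).

Shield-like candidates:
- brown shield at (492,228): brass face, chosen
- orange shield at (520,452): excluded by the brief
- medal block at (255,218): on the board

Cup candidates:
- brass two-handled cup at (510,318): chosen
- steel small cup at (304,298): on the board

Run:
```python
from h import *
def crop(n,x0,y0,x1,y1,s,out,st=10):
    f=cv2.imread(f'pics/{n}_raw.png')[y0:y1,x0:x1]; g=cv2.resize(f,None,fx=s,fy=s,interpolation=cv2.INTER_CUBIC)
    for x in range(x0,x1,st):
        cv2.line(g,((x-x0)*s,0),((x-x0)*s,6),(0,255,255),1); cv2.putText(g,str(x),((x-x0)*s,16),0,.35,(0,255,255),1)
    for y in range(y0,y1,st):
        cv2.line(g,(0,(y-y0)*s),(6,(y-y0)*s),(0,255,255),1); cv2.putText(g,str(y),(8,(y-y0)*s+4),0,.35,(0,255,255),1)
    return g
a=crop('top',100,115,265,225,4,'')
cv2.imwrite('pics/board.png',a)
b=crop('top',290,125,350,225,6,''); c=crop('scene',175,180,290,290,5,'')[:,:]
c=cv2.resize(c,None,fx=.72,fy=.72)
h=max(b.shape[0],c.shape[0]); o=np.zeros((h,b.shape[1]+c.shape[1],3),np.uint8); o[:b.shape[0],:b.shape[1]]=b;o[:c.shape[0],b.shape[1]:]=c
cv2.imwrite('pics/obj.png',o); print(a.shape,o.shape)
```

```text
(440, 660, 3) (600, 774, 3)
```

View pics/board.png

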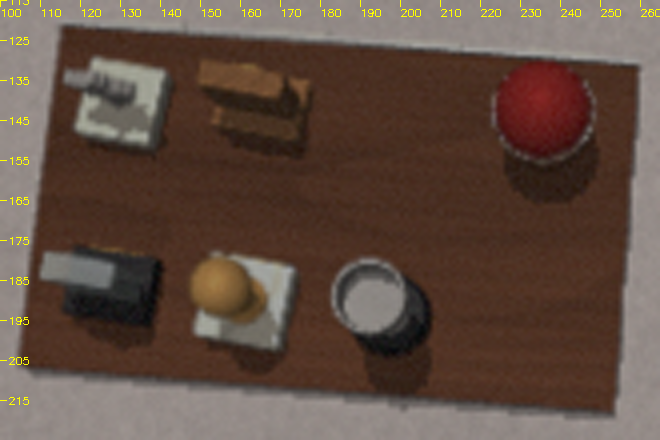

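View pics/obj.png

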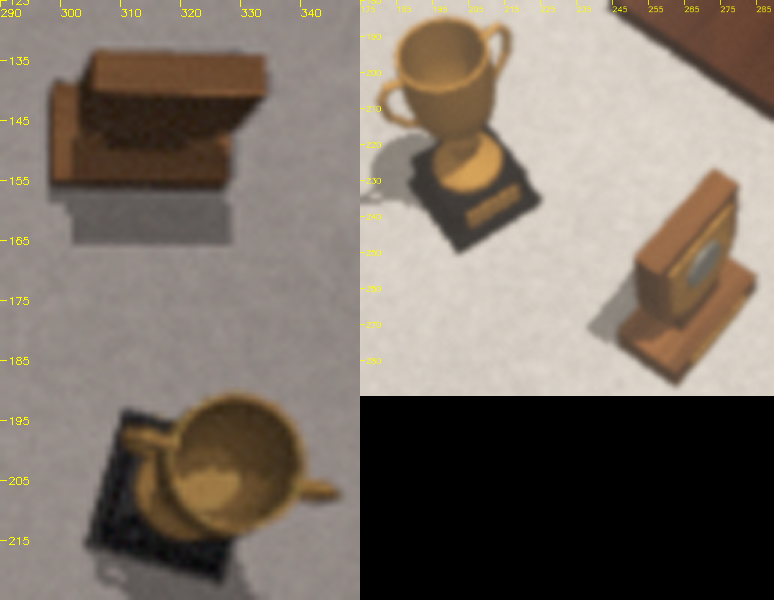

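Both choices check out in the crop: the brown shield has its brass face to the right in the scene view (+x), and the cup's plate also faces the lower right (+x, slightly turned). Next I fit the poses.

```bash
cat >> h.py <<'E'
from scipy.optimize import least_squares
def fit(obs,x0,z0=0.):
    """obs: (cam, local xyz, pixel)"""
    def res(p):
        c,s=np.cos(p[2]),np.sin(p[2]); r=[]
        for cam,l,uv in obs:
            P=np.array([p[0]+c*l[0]-s*l[1],p[1]+s*l[0]+c*l[1],z0+l[2]])
            r.append(proj(load(cam) if isinstance(cam,str) else cam,P)[0]-uv)
        return np.ravel(r)
    o=least_squares(res,x0,loss='soft_l1',f_scale=1.); return o.x,res(o.x).reshape(-1,2)
E
python3 - <<'E'
from h import *
t,s=load('top'),load('scene')
print('nadir',proj(t,[.3,-.107,0]))
B=[.13,.22,.02]
tp=lambda c,o,k:(c[0]/k+o[0],c[1]/k+o[1])
b=lambda x,y:tp((x,y),(100,115),4)
print(pix2z(t,[b(62,26),b(638,66),b(614,415),b(22,370)],.02).round(4))
board=[(t,(.13,.22,.02),b(62,26)),(t,(.13,-.22,.02),b(638,66)),(t,(-.13,-.22,.02),b(614,413)),(t,(-.13,.22,.02),b(22,368)),
(s,(-.13,-.22,.02),(246.4,181)),(s,(.13,-.22,.02),(320,224)),(s,(.13,.22,.02),(402,136.3))]
o=lambda x,y:tp((x,y),(290,125),6); q=lambda x,y:tp((x-360,y),(175,180),3.6)
sh=[(t,(.01,.04,.13),o(93,50)),(t,(.01,-.04,.13),o(264,56)),(t,(-.01,-.04,.13),o(268,97)),(t,(-.01,.04,.13),o(80,92)),
(t,(-.025,.045,0),o(50,188)),(t,(-.025,-.045,0),o(225,187)),(t,(.025,.045,.024),o(52,82)),
(s,(.025,-.045,0),q(676,385)),(s,(-.01,.04,.13),q(716,170)),(s,(.01,.04,.13),q(738,185)),(s,(-.01,-.04,.13),q(637,262))]
cu=[(t,(.035,.035,.042),o(123,410)),(t,(-.035,.035,0),o(85,547)),(t,(-.035,-.035,0),o(222,582)),(t,(0,0,.17),o(234.5,464)),
(s,(.035,-.035,0),q(458,253)),(s,(.035,.035,0),q(542,200))]
for n,ob,x0 in(('board',board,(.5,.1,0)),('shield',sh,(.5,-.2,0)),('cup',cu,(.4,-.2,0))):
    for cams in(None,'t','s'):
        oo=[a for a in ob if cams is None or a[0] is {'t':t,'s':s}[cams]]
        p,r=fit(oo,x0); print(n,cams,p.round(4),np.degrees(p[2]).round(2)); 
        if cams is None: print(r.round(1).tolist())
# neighbours at base
pts=dict(ballR=b(545,110),medalbaseR=b(305,140),medalbaseBR=b(303,155),medalBL=b(213,122),medalbackL=b(210,128),starR=b(170,70),starBR=b(155,150),cupbase=b(392,318),cupR=b(431,318))
p,_=fit(board,(.5,.1,0))
for k,v in pts.items():
    w=pix2z(t,[v],.065 if k=='ballR' else .03)[0]; d=w[:2]-p[:2]; c,si=np.cos(p[2]),np.sin(p[2]); print(k,w.round(3),'local',round(c*d[0]+si*d[1],4),round(-si*d[0]+c*d[1],4))
E
```

```text
nadir [[252.05030514 242.99649782]]
[[ 0.6605  0.3073  0.02  ]
 [ 0.6304 -0.1277  0.02  ]
 [ 0.3698 -0.1109  0.02  ]
 [ 0.4001  0.3221  0.02  ]]
board None [ 0.5191  0.1    -0.0603] -3.46
[[-1.4, -0.5], [-0.1, -1.7], [0.3, -1.7], [-1.7, -0.4], [-3.6, -2.4], [-1.5, 4.7], [-1.4, -0.4]]
board t [ 0.516   0.098  -0.0685] -3.92
board s [ 0.5228  0.1042 -0.0606] -3.47
shield None [ 0.5861 -0.2886  0.0023] 0.13
[[-0.5, -0.7], [0.3, -1.5], [-0.2, -1.1], [1.8, -0.6], [-0.7, -0.4], [-0.3, -0.1], [-0.3, -0.9], [-0.3, 1.2], [-1.8, -1.5], [-0.6, -1.1], [-2.0, -1.3]]
shield t [ 0.5838 -0.2889 -0.0049] -0.28
shield s [ 0.5897 -0.2889 -0.0108] -0.62
cup None [ 0.4037 -0.3018 -0.2242] -12.85
[[0.4, -1.3], [-0.3, 0.6], [-0.2, -0.0], [0.1, -0.4], [0.1, 0.1], [-0.9, -0.7]]
cup t [ 0.403  -0.3017 -0.2073] -11.88
cup s [ 0.4056 -0.3001 -0.2791] -15.99
ballR [ 0.584 -0.061  0.065] local 0.0747 -0.1564
medalbaseR [0.57  0.117 0.03 ] local 0.0498 0.0201
medalbaseBR [0.559 0.118 0.03 ] local 0.0385 0.0205
medalBL [0.583 0.186 0.03 ] local 0.0591 0.0895
medalbackL [0.579 0.188 0.03 ] local 0.0544 0.0913
starR [0.623 0.22  0.03 ] local 0.0966 0.1259
starBR [0.562 0.228 0.03 ] local 0.0354 0.1303
cupbase [0.438 0.05  0.03 ] local -0.0774 -0.055
cupR [0.439 0.022 0.03 ] local -0.0756 -0.0832
```

```bash
cat >> h.py <<'E'
def state():
    from plant import readout
    s=readout.get_state(); M=R.from_quat(s['tcp_rot']).as_matrix(); jaw=np.degrees(np.arctan2(M[1,1],M[0,1]))
    print('t',round(s['time'],2),'q',s['qpos'].round(2),'p',s['eef_pos'].round(4),'jaw',jaw.round(2),'F',s['contact_force'].round(1),'open',round(s['opening'],3),'tilt',M[:,0].round(4))
    return s,M,jaw
def plan(wps,jaw_t):
    """turn (deg about tool x) to reach jaw angle mod 180, then shifts in cm along tool axes through waypoints"""
    s,M,jaw=state(); d=(jaw-jaw_t+90)%180-90; print('turn',d.round(2),'or',round(d-np.sign(d)*180,2))
    M2=M@R.from_euler('x',d,degrees=True).as_matrix(); p=s['eef_pos']
    for w in wps:
        print('->',w,'before turn',(M.T@(np.array(w)-p)*100).round(2),'after turn',(M2.T@(np.array(w)-p)*100).round(2)); p=np.array(w)
E
python3 - <<'E'
from h import *
plan([(.42,.45,.27),(.53,.15,.27),(.5,-.15,.27),(.403,-.30,.27)],-12.5)
print(pix2z(load('top'),[(s[0]/1.5625,s[1]/1.5625) for s in((470,180),(545,183))],0))
E
```

```text
t 0.15 q [ 0.96  0.29  1.58  0.    1.28 -0.15] p [0.2986 0.6048 0.2303] jaw 63.71 F [0.3 0.1 0.3] open 1.001 tilt [-0.0011 -0.0015 -1.    ]
turn 76.21 or -103.79
-> (0.42, 0.45, 0.27) before turn [-3.96 -8.51 17.74] after turn [-3.96 15.2  12.49]
-> (0.53, 0.15, 0.27) before turn [  0.03 -22.03  23.15] after turn [ 0.03 17.23 26.91]
-> (0.5, -0.15, 0.27) before turn [  0.05 -28.23  10.6 ] after turn [ 0.05  3.56 29.94]
-> (0.403, -0.3, 0.27) before turn [  0.03 -17.74  -2.05] after turn [ 0.03 -6.22 16.74]
[[ 0.68944977 -0.25513313  0.        ]
 [ 0.68552383 -0.40452209  0.        ]]
```

Request:
drive_tool:
  steps:
    - [-0.4,0,0,8.5,1]
    - [-0.4,0,0,8.5,1]
    - [-0.4,0,0,8.5,1]
    - [-0.4,0,0,8.5,1]
    - [-0.4,0,0,8.5,1]
    - [-0.4,0,0,8.5,1]
    - [-0.4,0,0,8.5,1]
    - [-0.4,0,0,8.5,1]
    - [-0.4,0,0,8.2,1]
    - [-0.4,0,0,0,1]

```text
time: 1.15
eef_pos: [0.2987, 0.605, 0.2709]
tcp_rot: [-0.551, -0.443, 0.552, -0.443]
contact_force: [-0.6, 0.2, -0.2]
opening: 0.997
```

Request:
drive_tool:
  steps:
    - [0,3.8,3.1,0,1]
    - [0,3.8,3.1,0,1]
    - [0,3.8,3.1,0,1]
    - [0,3.8,3.1,0,1]
    - [0,2.2,3.4,0,1]
    - [0,2.2,3.4,0,1]
    - [0,2.2,3.4,0,1]
    - [0,2.2,3.4,0,1]
    - [0,2.2,3.4,0,1]
    - [0,2.2,3.4,0,1]

```text
time: 2.15
eef_pos: [0.5055, 0.222, 0.2713]
tcp_rot: [0.551, 0.444, -0.551, 0.444]
contact_force: [0.5, 0.6, -0.9]
opening: 1.0
```

Request:
drive_tool:
  steps:
    - [0,2.0,3.3,0,1]
    - [0,2.0,3.2,0,1]
    - [0,0.5,3.7,0,1]
    - [0,0.5,3.7,0,1]
    - [0,0.5,3.7,0,1]
    - [0,0.5,3.7,0,1]
    - [0,0.4,3.7,0,1]
    - [0,0.4,3.7,0,1]
    - [0,0.4,3.7,0,1]
    - [0,0.4,3.7,0,1]

```text
time: 3.15
eef_pos: [0.5009, -0.1468, 0.2714]
tcp_rot: [0.551, 0.444, -0.551, 0.444]
contact_force: [0.5, 1.0, -0.0]
opening: 1.0
```

Request:
drive_tool:
  steps:
    - [0,-1.6,4.0,0,1]
    - [0,-1.6,4.0,0,1]
    - [0,-1.6,4.0,0,1]
    - [0,-1.4,3.5,0,1]
    - [0,0,0,0,1]
    - [0,0,0,0,1]

```text
time: 3.75
eef_pos: [0.4069, -0.2837, 0.2713]
tcp_rot: [0.552, 0.443, -0.551, 0.443]
contact_force: [-0.0, -0.0, 0.1]
opening: 0.997
```

Run:
```python
from h import *
plan([(.403,-.30,.13)],-12.5)
f,d=grab('wrist'); print(d)
g=cv2.resize(f[:,:,::-1],(800,600),interpolation=cv2.INTER_CUBIC)
# overlay predicted cup: plinth top/bottom corners, rim
def ov(p,zs):
    c,s=np.cos(p[2]),np.sin(p[2])
    for z,col in zs:
        P=[(p[0]+c*x-s*y,p[1]+s*x+c*y,z) for x,y in((.035,.035),(.035,-.035),(-.035,-.035),(-.035,.035))]
        cv2.polylines(g,[(proj(d,P)*1.5625).astype(int)],True,col,1)
ov((.4035,-.3015,-.22),[(0,(0,255,0)),(.042,(0,255,255))])
a=np.linspace(0,6.28,60); P=np.c_[.4035+.03*np.cos(a),-.3015+.03*np.sin(a),0*a+.17]
cv2.polylines(g,[(proj(d,P)*1.5625).astype(int)],True,(255,0,255),1)
cv2.imwrite('pics/w1.png',g)
```

```text
t 3.75 q [-0.81 -0.15  1.96  0.    1.33 -0.6 ] p [ 0.4069 -0.2837  0.2713] jaw -12.49 F [-0.  -0.   0.1] open 0.997 tilt [ 1.e-04  6.e-04 -1.e+00]
turn 0.01 or -179.99
-> (0.403, -0.3, 0.13) before turn [14.12 -0.03  1.69] after turn [14.12 -0.03  1.69]
{'vertical_fov': 59.875715612614925, 'cx': 254.71677095726866, 'cy': 190.74921913224483, 'k1': -0.05373723655715973, 'eye': [0.42481316094889926, -0.20255350861934995, 0.414396196024814], 'orientation': [-0.16170214910485242, 0.0177329408172331, -0.10713051830486153, 0.9808470878952419]}
```

View pics/w1.png

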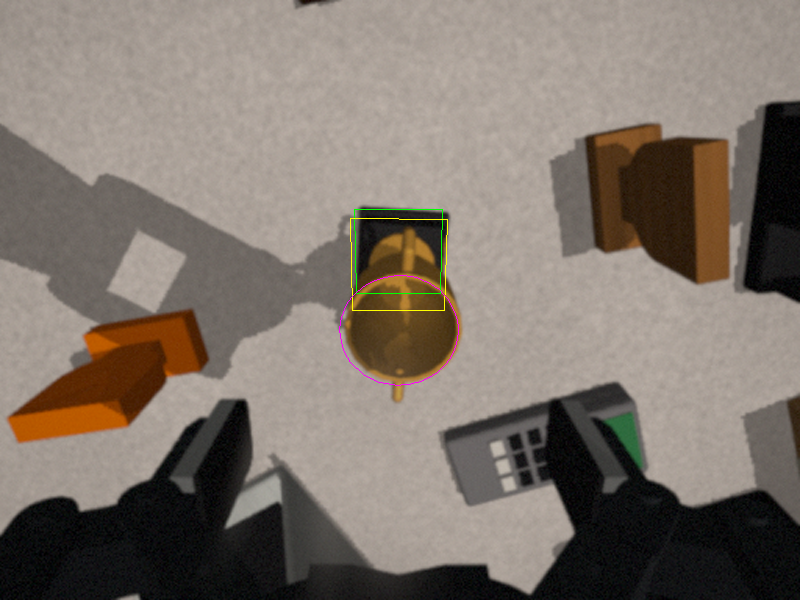

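The wrist view shows the brass cup with its rim at (401,329), matching the prediction to about 1 px. The plinth's far edge runs (359,207)–(448,212), so the cup is turned a few degrees more than predicted. I measure that edge by code.

Run:
```python
from h import *
d=load('wrist'); g=cv2.GaussianBlur(cv2.imread('pics/wrist_raw.png',0).astype(float),(3,3),0)
pts=[]
for u in range(233,284):
    col=g[122:150,u]; k=np.where((col[:-1]>=90)&(col[1:]<90))[0]
    if len(k): pts.append((u,122+k[0]+(col[k[0]]-90)/(col[k[0]]-col[k[0]+1])))
w=pix2z(d,pts,0)
print(np.round(pts[::8],1).tolist()); vx,vy,x,y=cv2.fitLine(w[:,:2].astype(np.float32),cv2.DIST_HUBER,0,.01,.01).ravel(); print('edge yaw',np.degrees(np.arctan(vy/vx)),x,y)
n=np.array([-vy,vx])*np.sign(vx); c=np.array([.4045,-.3015]); print('edge distance from est. centre',n@(np.array([x,y])-c))
# right edge
for side,rng in(('L',range(225,240)),('R',range(280,295))):
  for v in(136,139,142):
    row=g[v,rng.start:rng.stop]; k=np.where((row[:-1]-90)*(row[1:]-90)<0)[0]; print(side,v,[round(rng.start+i+(row[i]-90)/(row[i]-row[i+1]),1) for i in k])
```

```text
[[233.0, 131.9], [241.0, 132.4], [249.0, 133.1], [257.0, 133.6], [265.0, 134.3], [273.0, 134.7], [281.0, 135.4]]
edge yaw -16.534496 0.41816685 -0.2685685
edge distance from est. centre 0.035459231807857684
L 136 [np.float64(229.0)]
L 139 [np.float64(228.8)]
L 142 [np.float64(228.3)]
R 136 [np.float64(285.6)]
R 139 [np.float64(286.7)]
R 142 [np.float64(286.4)]
```

Request:
drive_tool:
  steps:
    - [0,0,0,4,1]
    - [0,0.27,1.78,0,1]
    - [0,0,0,0,1]
    - [2.5,0,0,0,1]
    - [2.5,0,0,0,1]
    - [2.5,0,0,0,1]
    - [2.5,0,0,0,1]
    - [2.1,0,0,0,1]
    - [1.5,0,0,0,1]
    - [0.5,0,0,0,1]
  force: 35

```text
time: 4.8
eef_pos: [0.4043, -0.2998, 0.1282]
tcp_rot: [-0.566, -0.425, 0.566, -0.422]
contact_force: [-0.1, 0.2, 0.2]
opening: 1.001
```

Request:
drive_tool:
  steps:
    - [0,0,0,0,1]
    - [0,0,0,0,0.8]
    - [0,0,0,0,0.75]
    - [0,0,0,0,0.7]
    - [0,0,0,0,0.65]
    - [0,0,0,0,0.5]
    - [0,0,0,0,0.4]
    - [0,0,0,0,0.4]
    - [0,0,0,0,0.4]
    - [0,0,0,0,0.4]
  force: 35

```text
time: 5.8
eef_pos: [0.4053, -0.3017, 0.1315]
tcp_rot: [-0.566, -0.423, 0.567, -0.424]
contact_force: [-1.4, 0.6, 5.1]
opening: 0.681
```

Request:
drive_tool:
  steps:
    - [-0.5,0,0,0,0.4]
    - [-1.0,0,0,0,0.4]
    - [-1.5,0,0,0,0.4]
    - [-2.0,0,0,0,0.4]
    - [-2.0,0,0,0,0.4]
    - [-1.0,0,0,0,0.4]
    - [0,0,0,0,0.4]
    - [0,0,0,0,0.4]

```text
time: 6.6
eef_pos: [0.4045, -0.3006, 0.2094]
tcp_rot: [-0.566, -0.424, 0.567, -0.423]
contact_force: [-0.4, 1.0, -4.1]
opening: 0.681
```

Run:
```python
from h import *
f,d=grab('scene'); t,dt=grab('top')
# board fit refine later; show scene crop of cup & top crop of board right side
a=cv2.resize(f[120:260,165:315,::-1],None,fx=3.2,fy=3.2,interpolation=cv2.INTER_CUBIC)
cv2.imwrite('pics/lift.png',a); print(a.shape)
yaw=np.radians(-3.8); x=.517-.07*np.cos(yaw)+np.sin(yaw)*.155; y=.099-.07*np.sin(yaw)-.155*np.cos(yaw)
plan([(.43,-.2,.21),(x,y,.21)],-3.8)
```

```text
(448, 480, 3)
t 6.7 q [-0.84 -0.07  2.01  0.    1.21 -0.55] p [ 0.4042 -0.3003  0.2086] jaw -16.49 F [-0.1 -1.2 -3.4] open 0.676 tilt [-0.0021  0.0024 -1.    ]
turn -12.69 or 167.31
-> (0.43, -0.2, 0.21) before turn [ -0.12  -0.38 -10.35] after turn [ -0.12   1.91 -10.18]
-> (np.float64(0.43688144265755646), np.float64(-0.05102005455726771), 0.21) before turn [  0.03  -3.57 -14.48] after turn [  0.03  -0.3  -14.91]
```

View pics/lift.png

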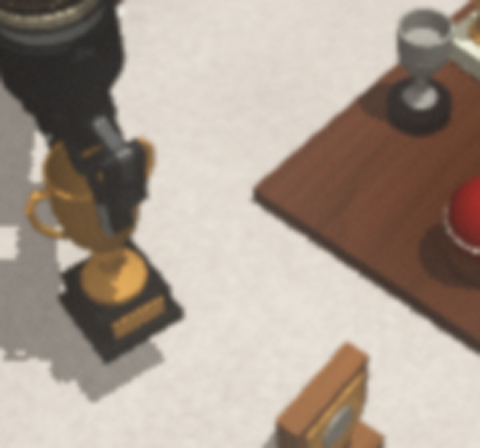

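The cup is lifted, upright and firmly held, with its plate to the front. Moving to hover over the back-row gap.

Request:
drive_tool:
  steps:
    - [0,0,0,-4,0.4]
    - [0,0,0,-4.3,0.4]
    - [0,0,0,-4.4,0.4]
    - [0,0.4,-2.2,0,0.4]
    - [0,0.4,-2.2,0,0.4]
    - [0,0.4,-2.2,0,0.4]
    - [0,0.4,-2.2,0,0.4]
    - [0,0.3,-1.4,0,0.4]
    - [0,0,0,0,0.4]

```text
time: 7.6
eef_pos: [0.4305, -0.199, 0.2094]
tcp_rot: [-0.516, -0.484, 0.516, -0.483]
contact_force: [-0.3, -1.0, -3.1]
opening: 0.679
```

Request:
drive_tool:
  steps:
    - [0,0,-2.2,0,0.4]
    - [0,0,-2.2,0,0.4]
    - [0,0,-2.2,0,0.4]
    - [0,0,-2.2,0,0.4]
    - [0,0,-2.2,0,0.4]
    - [0,-0.1,-1.6,0,0.4]
    - [0,0,-0.8,0,0.4]
    - [0,0,0,0,0.4]
    - [0,0,0,0,0.4]

```text
time: 8.5
eef_pos: [0.4386, -0.0676, 0.2103]
tcp_rot: [-0.516, -0.483, 0.517, -0.483]
contact_force: [-0.1, -0.8, -4.8]
opening: 0.681
```

Run:
```python
from h import *
state()
f,d=grab('wrist'); g=cv2.resize(f[:,:,::-1],(800,600),interpolation=cv2.INTER_CUBIC)
p=(.517,.099,np.radians(-3.8)); c,s=np.cos(p[2]),np.sin(p[2]); L=lambda P:[(p[0]+c*x-s*y,p[1]+s*x+c*y,z) for x,y,z in P]
cv2.polylines(g,[(proj(d,L([(.13,-.22,.02),(-.13,-.22,.02),(-.13,.0,.02),(.13,0,.02)]))*1.5625).astype(int)],True,(0,255,0),1)
cv2.imwrite('pics/w2.png',g); grab('top');grab('scene')
```

```text
t 8.5 q [-0.38 -0.23  2.14 -0.    1.23 -0.32] p [ 0.4386 -0.0676  0.2103] jaw -3.8 F [-0.1 -0.8 -4.8] open 0.681 tilt [-1.e-04 -9.e-04 -1.e+00]
```

View pics/w2.png

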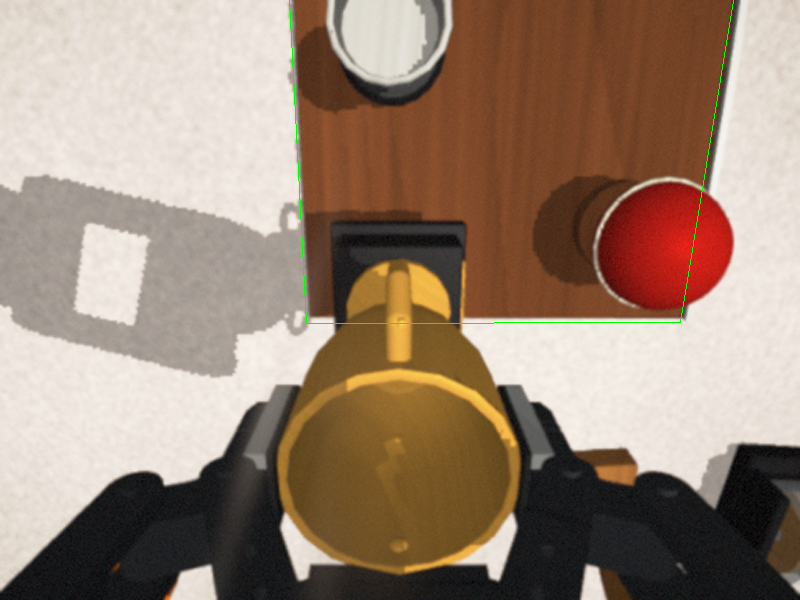

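The wrist view shows the cup held over the right-hand end of the back row. The predicted board outline agrees within about 5 px: the real end edge is at row 317, predicted 322. The plinth's far edge runs (332,224)–(466,222). Refining the edges by code.

```bash
cat > edge.py <<'E'
from h import *
d=load('wrist'); im=cv2.imread('pics/wrist_raw.png').astype(float); im=cv2.GaussianBlur(im,(3,3),0)
def edge(ch,rng,lo,hi,vert,z,name):
    g=im[:,:,ch] if ch<3 else im.mean(2); pts=[]
    for u in rng:
        l=g[lo:hi,u] if vert else g[u,lo:hi]; k=np.argmax(abs(np.diff(l))); dd=abs(np.diff(l))[max(0,k-2):k+3]; kk=max(0,k-2)+(dd*np.arange(len(dd))).sum()/dd.sum()+.5+lo
        pts.append((u,kk) if vert else (kk,u))
    w=pix2z(d,pts,z)[:,:2].astype(np.float32); vx,vy,x,y=cv2.fitLine(w,cv2.DIST_HUBER,0,.01,.01).ravel(); n=np.array([-vy,vx])
    print(name,'ang',np.degrees(np.arctan2(vy,vx)).round(2),'pt',x.round(4),y.round(4),'rms mm',(1000*np.std((w-[x,y])@n)).round(2)); return np.array([x,y]),np.array([vx,vy])
E
python3 - <<'E'
from edge import *
a=edge(0,range(304,370),190,215,True,.02,'y- end'); a2=edge(0,list(range(199,208)),190,215,True,.02,'y- end left')
b=edge(0,list(range(62,125)),180,205,False,.02,'back edge'); b2=edge(0,list(range(5,110)),425,490,False,.02,'front')
pl=edge(3,range(218,292),134,152,True,.0788,'plinth far edge')
# board centre from yaw
yaw=np.radians(-3.9)
for yw in(-3.6,-3.9,-4.2):
    y_=np.radians(yw); ex=np.array([np.cos(y_),np.sin(y_)]); ey=np.array([-ex[1],ex[0]])
    X=ex@b[0]+.13; Y=ey@a[0]+.22; t=ex*(X-.07)+ey*(Y-.155); print(yw,'board',(ex*X+ey*Y).round(4),'target',t.round(4),'front local x',(ex@b2[0]-X).round(4))
    print(' plinth far edge local', (ex@pl[0]-X).round(4),(ey@pl[0]-Y).round(4))
s,M,j=state()
# small cup & ball from this view
for n,uv,z in(('smallcup rim c',(390/1.5625,22/1.5625),.128),('ball c',(667/1.5625,245/1.5625),.0785)):
    w=pix2z(d,[uv],z)[0,:2]; print(n,w.round(4),'local y',(ey@w-Y).round(4),'x',(ex@w-X).round(4))
E
```

```text
y- end ang -3.75 pt 0.518 -0.1173 rms mm 0.04
y- end left ang -2.77 pt 0.3804 -0.1075 rms mm 0.02
back edge ang 85.85 pt 0.3818 0.0056 rms mm 0.26
front ang 85.92 pt 0.645 0.0232 rms mm 0.11
plinth far edge ang 2.88 pt 0.4471 -0.037 rms mm 3.53
-3.6 board [0.5182 0.1031] target [ 0.4386 -0.0472] front local x 0.1316
 plinth far edge local -0.0621 -0.1443
-3.9 board [0.5188 0.1032] target [ 0.4384 -0.0467] front local x 0.1314
 plinth far edge local -0.0619 -0.1447
-4.2 board [0.5194 0.1032] target [ 0.4382 -0.0463] front local x 0.1312
 plinth far edge local -0.0617 -0.1451
t 8.65 q [-0.38 -0.23  2.14 -0.    1.23 -0.31] p [ 0.4385 -0.0676  0.2103] jaw -3.85 F [-0.4 -0.2 -3.2] open 0.679 tilt [-1.e-04 -4.e-04 -1.e+00]
smallcup rim c [0.4434 0.0533] local y -0.0553 x -0.0721
ball c [ 0.5866 -0.057 ] local y -0.1549 x 0.0788
```

Run:
```python
from h import *
d=load('wrist'); w=pix2z(d,np.array([(332,224),(466,222)])/1.5625,.0788)[:,:2]
v=w[1]-w[0]; print(w.round(4),'len',np.linalg.norm(v),'ang',np.degrees(np.arctan2(v[1],v[0])))
n=np.array([v[1],-v[0]])/np.linalg.norm(v); print('cup centre',(w.mean(0)+.035*n).round(4))
# top/scene edges of the plinth for a cross check: crop
a=cv2.imread('pics/scene_raw.png')[120:250,220:330]; b=cv2.imread('pics/top_raw.png')[150:240,195:275]
o=np.zeros((520,800,3),np.uint8); a=cv2.resize(a,None,fx=4,fy=4,interpolation=cv2.INTER_CUBIC); b=cv2.resize(b,None,fx=4,fy=4,interpolation=cv2.INTER_CUBIC)
o[:a.shape[0],:a.shape[1]]=a;o[:b.shape[0],440:440+b.shape[1]]=b; cv2.imwrite('pics/hov.png',o)
```

```text
[[ 0.4055 -0.034 ]
 [ 0.4767 -0.0376]] len 0.07125572494664223 ang -2.9149432561649355
cup centre [ 0.4393 -0.0707]
```

Request:
drive_tool:
  steps:
    - [0,0,0,1,0.4]
    - [0,-0.1,-1.2,0,0.4]
    - [0,-0.1,-1.05,0,0.4]
    - [1.0,0,0,0,0.4]
    - [1.5,0,0,0,0.4]
    - [1.5,0,0,0,0.4]
    - [1.0,0,0,0,0.4]
    - [0.4,0,0,0,0.4]
    - [0,0,0,0,0.4]
    - [0,0,0,0,0.4]

```text
time: 9.65
eef_pos: [0.4388, -0.0444, 0.1569]
tcp_rot: [0.521, 0.478, -0.52, 0.479]
contact_force: [0.5, -0.5, -3.2]
opening: 0.677
```

Request:
drive_tool:
  steps:
    - [0.1,0,0,0,0.4]
    - [0.1,0,0,0,0.4]
    - [0.1,0,0,0,0.4]
    - [0,0,0,0,0.4]
    - [0,0,0,0,0.4]

```text
time: 10.15
eef_pos: [0.4383, -0.0442, 0.1533]
tcp_rot: [0.52, 0.479, -0.52, 0.479]
contact_force: [0.3, -1.0, -3.4]
opening: 0.675
```

Request:
drive_tool:
  steps:
    - [0.1,0,0,0,0.4]
    - [0,0,0,0,0.4]
    - [0,0,0,0,0.4]

```text
time: 10.45
eef_pos: [0.4383, -0.0442, 0.1523]
tcp_rot: [-0.52, -0.479, 0.52, -0.479]
contact_force: [0.5, 0.1, -3.8]
opening: 0.68
```

Request:
drive_tool:
  steps:
    - [0.1,0,0,0,0.4]
    - [0,0,0,0,0.4]
    - [0,0,0,0,0.4]

```text
time: 10.75
eef_pos: [0.4385, -0.0444, 0.1519]
tcp_rot: [-0.52, -0.479, 0.52, -0.479]
contact_force: [-1.0, -0.7, 0.6]
opening: 0.678
```

Run:
```python
from h import *
state(); f,d=grab('wrist'); grab('top')
g=cv2.resize(f[:,:,::-1],(800,600),interpolation=cv2.INTER_CUBIC)[:420]; cv2.imwrite('pics/w3.png',g)
```

```text
t 10.75 q [-0.33 -0.17  2.2  -0.    1.1  -0.25] p [ 0.4385 -0.0444  0.1519] jaw -4.78 F [-1.  -0.7  0.6] open 0.678 tilt [ 2.e-04 -3.e-04 -1.e+00]
```

View pics/w3.png

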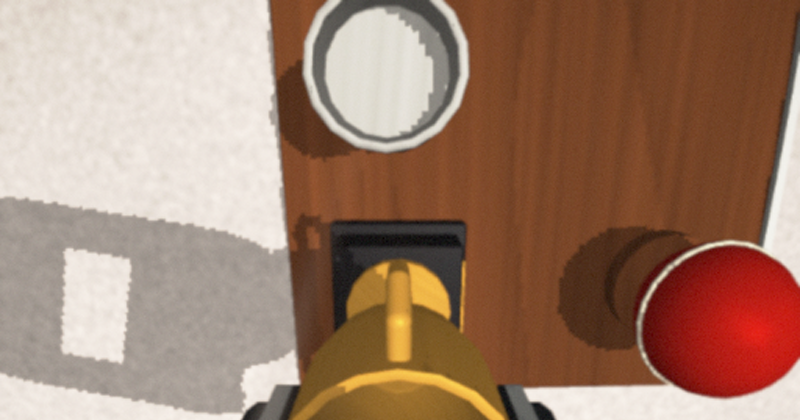

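The cup is on the board (vertical force went from −4 to +0.6 N). The plinth's far edge runs (332,223)–(466,222), clear of the small cup. Checking it against the board edges.

Run:
```python
from edge import *
a=edge(0,range(330,395),238,256,True,.02,'end'); b=edge(0,list(range(10,70))+list(range(105,155)),165,195,False,.02,'back')
f=edge(0,list(range(20,140)),480,511,False,.02,'front')
w=pix2z(d,np.array([(332,223),(466,222)])/1.5625,.02)[:,:2]; v=w[1]-w[0]; print('len',np.linalg.norm(v).round(4),'ang',np.degrees(np.arctan2(v[1],v[0])).round(2))
n=np.array([v[1],-v[0]])/np.linalg.norm(v); c=w.mean(0)+.035*n
y_=np.radians(-3.9); ex=np.array([np.cos(y_),np.sin(y_)]); ey=np.array([-ex[1],ex[0]])
print('centre',c.round(4),'local x from back',(ex@(c-b[0])-.13).round(4),'from front',(ex@(c-f[0])+.13).round(4),'local y',(ey@(c-a[0])-.22).round(4))
r=edge(0,[85,90],0,20,True,.1,'-')
```

```text
end ang -3.78 pt 0.5345 -0.1183 rms mm 0.49
back ang 85.86 pt 0.384 0.0339 rms mm 5.91
front ang 86.16 pt 0.6457 0.0207 rms mm 0.92
len 0.0713 ang -4.33
centre [ 0.439  -0.0472] local x from back -0.0696 from front -0.0715 local y -0.1556
- ang -79.74 pt 0.3591 0.0816 rms mm 0.0
```

Position is within 1–2 mm and yaw within 0.5°. Releasing and rising.

Request:
drive_tool:
  steps:
    - [0,0,0,0,0.72]
    - [0,0,0,0,0.78]
    - [0,0,0,0,0.85]
    - [0,0,0,0,0.95]
    - [0,0,0,0,1]
    - [0,0,0,0,1]
    - [0,0,0,0,1]

```text
time: 11.55
eef_pos: [0.4383, -0.0442, 0.1513]
tcp_rot: [0.52, 0.479, -0.52, 0.479]
contact_force: [0.0, 0.5, 0.5]
opening: 0.996
```

Request:
drive_tool:
  steps:
    - [-0.5,0,0,0,1]
    - [-1.5,0,0,0,1]
    - [-2.5,0,0,0,1]
    - [-2.5,0,0,0,1]
    - [-2.5,0,0,0,1]
    - [-2.0,0,0,0,1]
    - [0,0,0,0,1]

```text
time: 12.25
eef_pos: [0.44, -0.0448, 0.2702]
tcp_rot: [0.522, 0.476, -0.519, 0.481]
contact_force: [0.5, -0.2, -0.1]
opening: 0.997
```

Run:
```python
from h import *
plan([(.5,-.18,.27),(.585,-.289,.27)],-.3)
```

```text
t 12.25 q [-0.33 -0.29  2.08  0.    1.34 -0.25] p [ 0.44   -0.0448  0.2702] jaw -4.78 F [ 0.5 -0.2 -0.1] open 0.997 tilt [ 0.0071 -0.0024 -1.    ]
turn -4.48 or 175.52
-> (0.5, -0.18, 0.27) before turn [ 0.1   7.1  12.98] after turn [ 0.1   6.07 13.49]
-> (0.585, -0.289, 0.27) before turn [ 0.09  9.38 10.15] after turn [ 0.09  8.56 10.86]
```

Request:
drive_tool:
  steps:
    - [0,0,0,-4.5,1]
    - [0,1.5,3.4,0,1]
    - [0,1.5,3.4,0,1]
    - [0,1.5,3.4,0,1]
    - [0,1.5,3.3,0,1]
    - [0,2.2,2.8,0,0.6]
    - [0,2.2,2.8,0,0.6]
    - [0,2.2,2.8,0,0.6]
    - [0,2.0,2.5,0,0.6]
    - [0,0,0,0,0.6]

```text
time: 13.25
eef_pos: [0.5837, -0.2915, 0.2633]
tcp_rot: [-0.501, -0.499, 0.502, -0.497]
contact_force: [0.5, -0.1, 0.6]
opening: 0.599
```

Request:
drive_tool:
  steps:
    - [0,0,0,0,0.6]
    - [0,0,0,0,0.6]

```text
time: 13.45
eef_pos: [0.5825, -0.288, 0.2654]
tcp_rot: [-0.501, -0.5, 0.501, -0.498]
contact_force: [0.2, 0.5, 0.4]
opening: 0.6
```

Run:
```python
from h import *
s,M,j=state()
f,d=grab('wrist'); g=cv2.resize(f[:,:,::-1],(800,600),interpolation=cv2.INTER_CUBIC)
p=(.585,-.289,-.004); c,si=np.cos(p[2]),np.sin(p[2])
for hx,hy,z in((.025,.045,0),(.01,.04,.13)):
    P=[(p[0]+c*x-si*y,p[1]+si*x+c*y,z) for x,y in((hx,hy),(hx,-hy),(-hx,-hy),(-hx,hy))]
    cv2.polylines(g,[(proj(d,P)*1.5625).astype(int)],True,(0,255,0),1); print(proj(d,P).round(1)*1.5625)
cv2.imwrite('pics/w4.png',g)
```

```text
t 13.45 q [-0.62  0.21  1.61  0.    1.33 -0.61] p [ 0.5825 -0.288   0.2654] jaw -0.27 F [0.2 0.5 0.4] open 0.6 tilt [-0.0015  0.0013 -1.    ]
[[434.375   175.9375 ]
 [432.03125 287.5    ]
 [371.25    287.5    ]
 [369.375   175.9375 ]]
[[421.875   209.0625 ]
 [420.      346.40625]
 [385.625   346.40625]
 [384.53125 209.0625 ]]
```

View pics/w4.png

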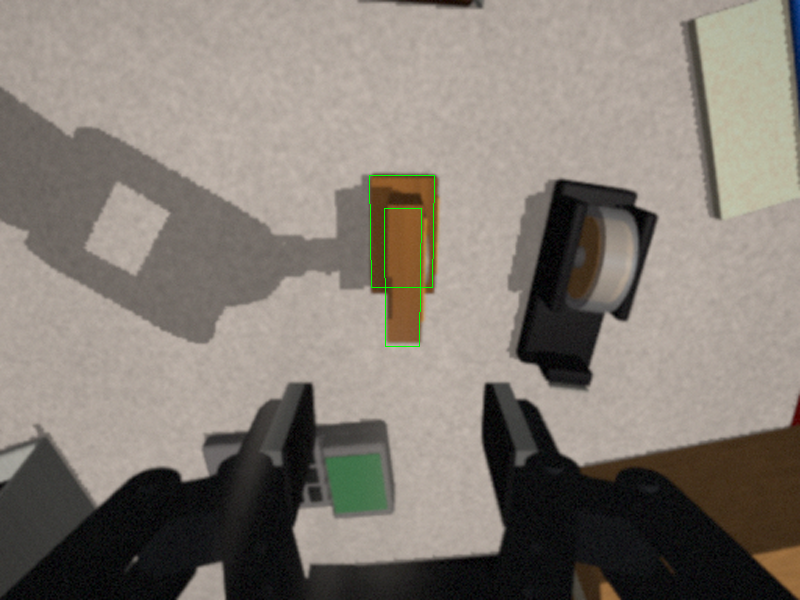

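The shield at (403,275) matches the prediction within 1–4 px, with its brass face to the right (+x) and the dispenser clear at x > 520. Descending and gripping.

Request:
drive_tool:
  steps:
    - [0,0.25,0,0,0.6]
    - [2.5,0,0,0,0.6]
    - [2.5,0,0,0,0.6]
    - [2.5,0,0,0,0.6]
    - [2.5,0,0,0,0.6]
    - [2.5,0,0,0,0.6]
    - [2.2,0,0,0,0.6]
    - [1.5,0,0,0,0.6]
    - [1.0,0,0,0,0.6]
    - [0,0,0,0,0.6]

```text
time: 14.5
eef_pos: [0.585, -0.2883, 0.0931]
tcp_rot: [-0.501, -0.5, 0.501, -0.498]
contact_force: [0.9, -0.6, 0.3]
opening: 0.603
```

Request:
drive_tool:
  steps:
    - [0,0,0,0,0.5]
    - [0,0,0,0,0.45]
    - [0,0,0,0,0.4]
    - [0,0,0,0,0.35]
    - [0,0,0,0,0.3]
    - [0,0,0,0,0.2]
    - [0,0,0,0,0.1]
    - [0,0,0,0,0]
    - [0,0,0,0,0]
    - [0,0,0,0,0]
  force: 35

```text
time: 15.5
eef_pos: [0.5857, -0.2892, 0.0947]
tcp_rot: [-0.501, -0.499, 0.501, -0.499]
contact_force: [-1.3, -0.3, 2.8]
opening: 0.23
```

Request:
drive_tool:
  steps:
    - [-0.5,0,0,0,0]
    - [-1.5,0,0,0,0]
    - [-2.5,0,0,0,0]
    - [-3,0,0,0,0]
    - [-3,0,0,0,0]
    - [-3,0,0,0,0]
    - [-2.5,0,0,0,0]
    - [-1,0,0,0,0]
    - [0,0,0,0,0]
    - [0,0,0,0,0]

```text
time: 16.5
eef_pos: [0.585, -0.2885, 0.2627]
tcp_rot: [-0.501, -0.5, 0.501, -0.498]
contact_force: [0.1, 1.2, -3.8]
opening: 0.229
```

Run:
```python
from h import *
b=np.array([.5188,.1032]); y=np.radians(-3.9); ex=np.array([np.cos(y),np.sin(y)]); ey=np.array([-ex[1],ex[0]])
t=b+.07*ex-.05*ey; plan([(.585,-.1,.262),(*t.round(4),.262)],-3.9)
```

```text
t 16.5 q [-0.61  0.22  1.6   0.    1.32 -0.61] p [ 0.585  -0.2885  0.2627] jaw -0.28 F [ 0.1  1.2 -3.8] open 0.229 tilt [-0.0021  0.0015 -1.    ]
turn 3.62 or -176.38
-> (0.585, -0.1, 0.262) before turn [  0.1   -0.09 -18.85] after turn [  0.1   -1.28 -18.8 ]
-> (np.float64(0.5852), np.float64(0.0486), 0.262) before turn [  0.02  -0.05 -14.86] after turn [  0.02  -0.99 -14.83]
```

Request:
drive_tool:
  steps:
    - [0,0,0,3.6,0]
    - [0,-0.15,-1.5,0,0]
    - [0,-0.25,-3.5,0,0]
    - [0,-0.25,-3.5,0,0]
    - [0,-0.25,-3.5,0,0]
    - [0,-0.25,-3.5,0,0]
    - [0,-0.25,-3.5,0,0]
    - [0,-0.25,-3.5,0,0]
    - [0,-0.25,-3.5,0,0]
    - [0,0,0,0,0]

```text
time: 17.5
eef_pos: [0.5828, -0.023, 0.2626]
tcp_rot: [-0.515, -0.486, 0.515, -0.483]
contact_force: [-0.6, 0.1, -3.4]
opening: 0.23
```

Request:
drive_tool:
  steps:
    - [0,-0.25,-3.0,0,0]
    - [0,-0.1,-2.5,0,0]
    - [0,0,-1.5,0,0]
    - [0,0,0,0,0]
    - [0,0,0,0,0]

```text
time: 18.0
eef_pos: [0.5853, 0.0415, 0.2637]
tcp_rot: [-0.516, -0.483, 0.517, -0.483]
contact_force: [-0.0, -0.5, -2.6]
opening: 0.231
```

Run:
```python
from h import *
plan([(.5852,.0486,.262)],-3.9)
f,d=grab('wrist'); g=cv2.resize(f[:,:,::-1],(800,600),interpolation=cv2.INTER_CUBIC)
b=np.array([.5188,.1032]); y=np.radians(-3.9); ex=np.array([np.cos(y),np.sin(y)]); ey=np.array([-ex[1],ex[0]])
def q(cx,cy,hx,hy,z,col):
    P=[(*(b+(cx+i*hx)*ex+(cy+j*hy)*ey),z) for i,j in((1,1),(1,-1),(-1,-1),(-1,1))]; cv2.polylines(g,[(proj(d,P)*1.5625).astype(int)],True,col,1)
q(0,0,.13,.22,.02,(0,255,0)); q(.07,-.05,.025,.045,.02,(255,255,0)); q(.07,.05,.023,.032,.02,(0,255,255)); q(.07,-.155,.03,.03,.02,(0,255,255))
cv2.imwrite('pics/w5.png',g)
```

```text
t 18.0 q [-0.1   0.07  1.76 -0.    1.31 -0.03] p [0.5853 0.0415 0.2637] jaw -3.83 F [-0.  -0.5 -2.6] open 0.231 tilt [-1.1e-03 -8.0e-04 -1.0e+00]
turn 0.07 or -179.93
-> (0.5852, 0.0486, 0.262) before turn [ 0.17 -0.05 -0.71] after turn [ 0.17 -0.05 -0.71]
```

View pics/w5.png

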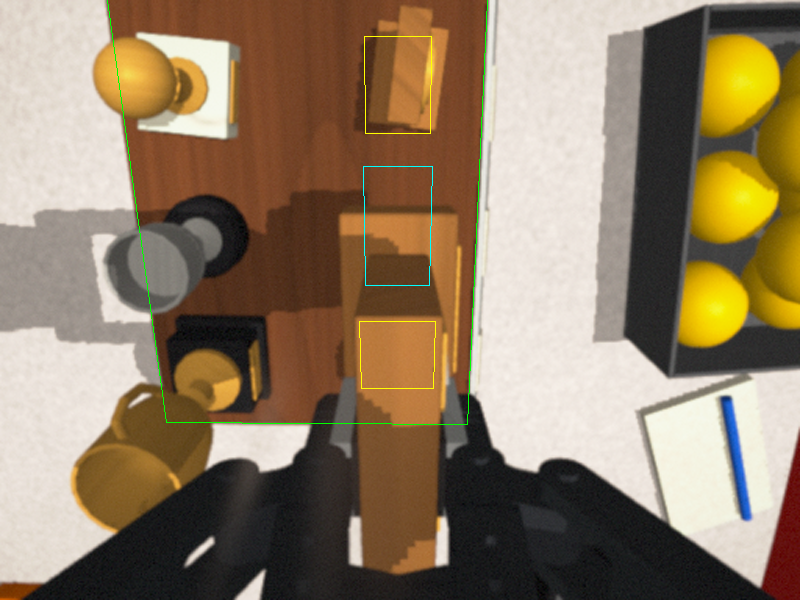

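The wrist view confirms the board outline. The target slot (cyan, 363–432 × 166–285) lies between the medal block, whose near edge is at row 130, and the ball, hidden under the shield. The placed cup stands square at (215,365). Lowering.

Request:
drive_tool:
  steps:
    - [0,0,-0.65,0,0]
    - [1.5,0,0,0,0]
    - [2.5,0,0,0,0]
    - [2.5,0,0,0,0]
    - [2.5,0,0,0,0]
    - [2.0,0,0,0,0]
    - [1.5,0,0,0,0]
    - [1.2,0,0,0,0]
    - [0.6,0,0,0,0]
    - [0,0,0,0,0]

```text
time: 19.05
eef_pos: [0.5857, 0.0482, 0.1205]
tcp_rot: [-0.516, -0.483, 0.517, -0.482]
contact_force: [0.3, -0.5, -3.1]
opening: 0.23
```

Request:
drive_tool:
  steps:
    - [0.1,0,0,0,0]
    - [0.1,0,0,0,0]
    - [0,0,0,0,0]
    - [0,0,0,0,0]

```text
time: 19.45
eef_pos: [0.5863, 0.0483, 0.1199]
tcp_rot: [0.517, 0.482, -0.516, 0.483]
contact_force: [0.5, -0.3, -3.0]
opening: 0.228
```

Request:
drive_tool:
  steps:
    - [0.1,0,0,0,0]
    - [0,0,0,0,0]
    - [0,0,0,0,0]

```text
time: 19.75
eef_pos: [0.5859, 0.0483, 0.1183]
tcp_rot: [-0.517, -0.483, 0.517, -0.483]
contact_force: [-0.0, -0.7, -3.4]
opening: 0.225
```

Expected touchdown is at TCP z ≈ 0.114–0.115.

Request:
drive_tool:
  steps:
    - [0.1,0,0,0,0]
    - [0.1,0,0,0,0]
    - [0,0,0,0,0]
    - [0,0,0,0,0]

```text
time: 20.15
eef_pos: [0.5859, 0.0483, 0.1162]
tcp_rot: [-0.517, -0.483, 0.517, -0.483]
contact_force: [0.4, -0.2, -2.2]
opening: 0.228
```

Request:
drive_tool:
  steps:
    - [0.1,0,0,0,0]
    - [0,0,0,0,0]
    - [0,0,0,0,0]

```text
time: 20.45
eef_pos: [0.586, 0.0483, 0.1153]
tcp_rot: [-0.517, -0.483, 0.517, -0.483]
contact_force: [0.9, -0.2, -2.8]
opening: 0.23
```

Request:
drive_tool:
  steps:
    - [0.1,0,0,0,0]
    - [0,0,0,0,0]
    - [0,0,0,0,0]

```text
time: 20.75
eef_pos: [0.5862, 0.0483, 0.1148]
tcp_rot: [0.517, 0.483, -0.517, 0.483]
contact_force: [-0.1, 0.1, 0.1]
opening: 0.228
```

Touchdown: force is back to about 0. By TCP the shield is at local (0.071, −0.050). Releasing and rising.

Request:
drive_tool:
  steps:
    - [0,0,0,0,0.26]
    - [0,0,0,0,0.32]
    - [0,0,0,0,0.4]
    - [0,0,0,0,0.5]
    - [0,0,0,0,0.55]
    - [0,0,0,0,0.55]
    - [0,0,0,0,0.55]

```text
time: 21.45
eef_pos: [0.586, 0.0483, 0.1143]
tcp_rot: [-0.517, -0.483, 0.517, -0.483]
contact_force: [-0.3, -0.1, 0.3]
opening: 0.549
```

Request:
drive_tool:
  steps:
    - [-0.5,0,0,0,0.55]
    - [-1.5,0,0,0,0.55]
    - [-2.5,0,0,0,0.55]
    - [-2.5,0,0,0,0.55]
    - [-3,0,0,0,0.55]
    - [-3,0,0,0,0.55]
    - [-2.5,0,0,0,0.55]
    - [-1,0,0,0,0.55]
    - [0,0,0,0,0.55]
    - [0,0,0,0,0.55]

```text
time: 22.45
eef_pos: [0.5855, 0.0483, 0.2784]
tcp_rot: [-0.516, -0.483, 0.517, -0.482]
contact_force: [0.1, 0.3, -0.1]
opening: 0.553
```

Run:
```python
from h import *
state(); f,d=grab('wrist'); s,ds=grab('scene'); f=f.copy()
b=np.array([.5188,.1032]); y=np.radians(-3.9); ex=np.array([np.cos(y),np.sin(y)]); ey=np.array([-ex[1],ex[0]])
w=cv2.resize(f[:,:,::-1],None,fx=.8,fy=.8); 
w=cv2.resize(f[:290,60:340,::-1],None,fx=1.43,fy=1.43,interpolation=cv2.INTER_CUBIC)
def q(cx,cy,hx,hy,z,col):
    P=[(*(b+(cx+i*hx)*ex+(cy+j*hy)*ey),z) for i,j in((1,1),(1,-1),(-1,-1),(-1,1))]; cv2.polylines(w,[((proj(d,P)-[60,0])*1.43).astype(int)],True,col,1)
q(.07,-.05,.025,.045,.02,(0,255,0)); q(.07,-.05,.01,.04,.15,(0,255,0)); q(-.07,-.155,.035,.035,.02,(255,255,0)); q(0,0,.13,.22,.02,(0,0,255))
c=cv2.resize(s[70:240,235:415,::-1],None,fx=2.2,fy=2.2,interpolation=cv2.INTER_CUBIC)
o=np.zeros((max(w.shape[0],c.shape[0]),w.shape[1]+c.shape[1],3),np.uint8); o[:w.shape[0],:w.shape[1]]=w;o[:c.shape[0],w.shape[1]:]=c
cv2.imwrite('pics/fin.png',o); print(o.shape)
```

```text
t 22.45 q [-0.09  0.06  1.75 -0.    1.33 -0.02] p [0.5855 0.0483 0.2784] jaw -3.89 F [ 0.1  0.3 -0.1] open 0.553 tilt [-1.3e-03  1.0e-04 -1.0e+00]
(415, 796, 3)
```

View pics/fin.png

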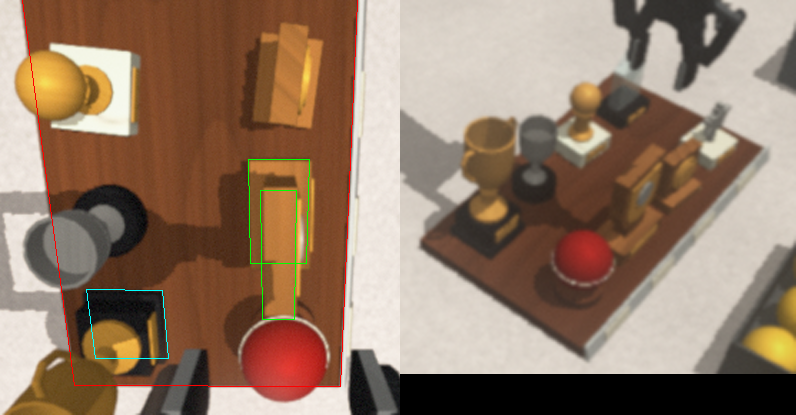

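The final view shows the shield's base on the predicted outline (250–310 × 160–263) within about 2 px, and the cup's plinth corner (163,292) on its outline. Both plates face the rail, the neighbours are undisturbed, and the gripper is clear.

```bash
python3 -c "
from plant import sign_off; print(sign_off())"
```

```text
the job is handed in; nothing more can be done
None
```

I stood the cup in the back-row gap at the right-hand end, next to the small cup. Then I stood the shield in the front-row gap between the medal block and the cricket ball. The job is handed in, after about 22 s of robot time.

- **Set-down:** I lowered both in 1 mm steps until they touched the board, then let go, so neither was dropped. The measured wrist forces stayed around 5 N or less.
- **Cup:** it measured at (−70, −156) mm on the board just before release, turned about 0.4° from square.
- **Shield:** it is at about (71, −50) mm, and the jaws holding it were in line with the board when I let go. I didn't measure its turn on its own. In the last picture its base sits within about 2 mm of the planned outline.
- **Last look:** both stand upright with their plates towards the ticket rail. The gripper is clear, and the goods on the board show no visible shift. I did not measure the neighbours again, and the dispenser and card terminal were outside that last view.
- **Disagreements:** the first overhead estimate of the cup's turn was about 4° off, and I corrected it from the wrist camera before gripping. The camera and the arm also differed by up to 3 mm on the cup along the row, so I aimed between the two. One automatic edge reading of the held cup failed, so I used corners read by eye.

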